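# Snap the lifting hook onto the slide rack and hang the rack up to dry

### The job

Take the lifting hook off the drying stand and press its sprung gate against the wire handle of the slide rack standing in the glass dish, until the handle is inside the hook and the gate has sprung shut behind it. Then lift the rack out of the dish with the hook and hang the hook by its T handle across the two rods of the stand again, so that the rack hangs from it upright and still, touching nothing of the stand. Do not tip the rack, never pick it up in any other way than with the hook, and leave the things standing round about where they are.

Things in the scene. Friction and masses are not known exactly. Their poses are not given: they have to be found in the camera images.
- stand: Fixed drying stand: dark base plate 185x140 mm with a low white drip tray (rim 21 mm above the worktop), a 13 mm steel upright at x=+92 mm, 270 mm high, carrying a level fork of two rods. Origin on the worktop under the place where the T handle rests, 238 mm above it; z up; the fork is open towards -x.
- fork (a point): Point midway between the two rods, level with their tops (238 mm above the stand's origin, same axes). Rods 8 mm thick along x at y=+-42 mm, free from x=-30 mm, where their tips turn up 12 mm (end at x=-38 mm), back to x=+64 mm, then joined by a cross piece at x=78 mm. The rack cannot pass between the rods: the hook goes out and comes in by the open end, T over the tips, rack below the rods.
- lifter: Lifting hook, loose, 0.2 kg, bare steel, 140 mm tall; at the start it hangs by its T handle across the rods of the stand. T: flat bar 14 mm thick (x), 112 mm long (y; round ends to 130 mm), 24 mm high. Origin in the middle of the T's underside, z up. A 12 mm shank leads down to a closed D-shaped snap hook in the x-z plane, 13 mm thick; its +x side is the sprung gate.
- handle (a point): Middle of the lifting hook's T handle, 12 mm above the hook's origin, same axes: grasp here across the 14 mm thickness (fingers closing along the hook's x axis).
- hook_bowl (a point): Centre of the hook's bowl, 95 mm below the T's underside, axes as the hook's. In this frame: inside x=-14..14 mm, lowest outside point z=-22 mm, rigid nose on the +x side up to z=7 mm; a wire hanging in the bowl has its centre at z=-9 mm. A wire with its centre at z=11 to 28 mm can be pressed in past the gate; once it is at about x=0, raise the hook: the wire drops into the bowl.
- gate (a joint): Gate opening in rad: 0 shut, 0.8 at its stop. The gate is the hook's +x side, hinged at x=18, z=50 mm of hook_bowl, reaching down to z=8 mm, outer face at x=21 mm; pressed inwards (to -x) it opens, 1 to 3 N at the wire; its light spring shuts it once the wire is below its lower end.
- dish: Open glass dish, fixed, outside 124x108x58 mm (plus a 3 mm rim bead), walls 6 mm, inner floor 6 mm above the worktop. Origin at the centre of its underside, z up, long side along x.
- rack: Steel slide rack with glass slides, loose, 0.3 to 0.55 kg: basket 100 (x) x 84 (y) x 40 mm high, standing in the dish with 6 mm of play all round. Origin at the centre of its underside, z up. A stiff 6 mm wire handle rises from the middle of its long sides as an arch in the y-z plane.
- eye (a point): Middle of the level top of the rack's wire handle, 95 mm above the rack's underside: centre of the 6 mm wire, which runs along the rack's y axis, straight for 30 mm to either side. The hook is pressed onto it along the rack's +x axis (hook's x and rack's x alike; the other way round works too). Axes as the rack's.
- culture_stack: Stack of two round culture dishes with salmon-pink filling, 90 mm across, 32 mm high, loose; not part of the job. Origin at the centre of its underside.
- pipette: Grey-blue micropipette lying on its side, 232 x 25 x 30 mm, loose; not part of the job.
- cap: Domed plastic cap of the spirit lamp, 33 mm across, 46 mm high, loose, standing; not part of the job. Origin at the centre of its underside.
- lighter: Disposable lighter lying flat, 25 x 77 x 12 mm, loose; not part of the job.

How it is judged:
By the outcome, as a careful person would: the job done as asked, in the order asked, and still so for the second after the job is handed in, with the robot touching nothing.
It also fails if it takes over 72 s, if anything falls off the work surface, if the arm or the gripper's body presses on something with over 40 N, if the wrist force passes 120 N, or if a joint passes its speed limit or range.

### The arm

A 7-joint arm with a two-finger parallel gripper is mounted at the origin on a cart in front of the work surface, level with it; the furniture and walls round the work are solid. World frame = base frame: x ahead of the robot, y to its left, z up, the work surface at z = 0. Lengths are in m, angles in rad, forces in N, time in s.
With the tool pointing down it reaches from about 0.35 to 0.9 m from the base axis. Payload 8.1 kg.
Tool frame: the origin (TCP) lies midway between the tips of the shut fingers; the grasp point (between the pads) lies 19 mm behind it; x points along the fingers, z is the direction in which the jaws open and shut, and the axes are right-handed (so a half turn about x gives the same grasp; the last joint's range is limited). The gripper opens to 92 mm and grips with 3 to 60 N. Pads are 19 mm wide; open, the fingers measure 130 mm over their backs; the gripper's body (75 mm by 190 mm) begins 47 mm behind the grasp point.
Start: joints at [-1.21, 0.434, 0.025, 1.573, -0.012, 1.134, -0.075], TCP at [0.28, 0.559, 0.227] pointing down, gripper open.
Joint ranges: [-2.62, 2.62], [-0.44, 2.09], [-1.27, 1.32], [0.08, 2.57], [-1.32, 4.46], [0.12, 2], [-2.74, 2.74]. Speed limits (rad/s): [2.22, 2.22, 3.01, 3.01, 3.14, 3.14, 3.14].

### API

Orientations are given as a rotation vector (axis times angle).
In Python, from cell import arm gives the robot as it stands. The module is installed in compiled form; this text tells all that it offers.
- The arm moves only by the tool move_arm, never from a script. Its argument "steps" is text: rows parted by semicolons, each of 5 numbers parted by spaces: the shift along the tool's x, y, z in m, then the turn about the tool's x in rad, then the closure in counts, from 0 (fully open) to 255 (shut). A call has 1 to 10 rows; each row is the pose to reach, as a shift and turn from the pose commanded when the call began, along the tool's axes at that moment; what a row does not reach only later rows make up. A row lasts 1/12 s, in which the tool goes at most 41.7 mm and 7.16 degrees, less where a joint would pass 70% of its speed; a pose out of reach is approached as far as the arm can. A call with a gripper value outside its range is refused whole. The fingers move at their own pace and stop on an object; "squeeze" is the grip in N (left out, the last holds). Time passes only in rows, so rows that repeat a pose let the fingers close. It gives the time, the measured TCP pose, the force and the opening at its end, in the units of the state.
- arm.observe(): the state, without advancing time (a new reading comes with each control period).
- arm.get_image(name): name is "scene" or "top" or "wrist"; returns a dict with "img" (400x640x3 uint8, blue, green, red), "z_map" (400x640 float32, m along the optical axis (not along the pixel's ray), 0 where there is no reading), "vfov" (degrees; the focal length in pixels is half the picture's height over the tangent of half this angle, whatever the lens; pixels are square), "cx", "cy" (the principal point, pixels), "extrinsics" (4x4, takes a point from camera to world coordinates). Camera axes: x right, y up, looking along -z (the intrinsics and any distortion apply to the point x, -y, -z); pixel columns grow to the right and rows downward; lengths in m; the calibration is good to about 2 mm. A picture is of the moment at which its call begins.
- arm.sign_off(): hands the job in, once; it reports no verdict.
The state is a dict: "clock": time; "joints": joint angles; "dq": joint speeds; "joint_efforts": joint torques, N m; "position": TCP position; "ee_rot": TCP orientation; "force": force on the tool from outside, world axes, zero at the start; "ft_torque": the same for the moment, N m; "width": opening from 0.0 (shut) to 1.0 (fully open).
Only numpy, scipy, OpenCV 4.12 (cv2) and the standard library are available. Lean on these libraries where they do the work, as an engineer would, in place of code of your own. Each camera call takes 0.05 s, during which the arm holds its last target.

## Working session

There is one attempt and no reset: what is moved stays moved. The work goes in short steps, Python scripts to look and compute and a tool call to move; the robot and the scene stay as the last step left them, time stands still between calls to the robot, and variables do not carry over. Pictures are saved under pics/ and viewed, and the job is handed in when it is done.

Besides the shell and the picture viewer there is one more tool, called after "Call:" in YAML: its name, and indented under it one key for each argument. move_arm: Moves the arm, as the interface text tells. Its arguments: {"type":"object","properties":{"steps":{"type":"string"},"squeeze":{"type":"number"}},"required":["steps"]}

```bash
mkdir -p pics; cat > h.py <<'E'
import numpy as np,cv2
from cell import arm
from scipy.spatial.transform import Rotation as R
def cam(n):
    d=arm.get_image(n); d['n']=n; return d
def save(d,f,crop=None,s=1):
    im=d['img']
    if crop: r0,r1,c0,c1=crop; im=im[r0:r1,c0:c1]
    if s!=1: im=cv2.resize(im,None,fx=s,fy=s,interpolation=cv2.INTER_CUBIC)
    cv2.imwrite('pics/'+f,im)
def cloud(d):
    z=d['z_map']; h,w=z.shape
    f=h/2/np.tan(np.radians(d['vfov'])/2)
    u,v=np.meshgrid(np.arange(w),np.arange(h))
    P=np.stack([(u-d['cx'])/f*z,-(v-d['cy'])/f*z,-z],-1)
    E=d['extrinsics']; W=P@E[:3,:3].T+E[:3,3]
    W[z==0]=np.nan
    return W
def proj(d,p):
    E=d['extrinsics']; f=200/np.tan(np.radians(d['vfov'])/2)
    q=(np.asarray(p)-E[:3,3])@E[:3,:3]
    return d['cx']+f*q[...,0]/-q[...,2], d['cy']-f*q[...,1]/-q[...,2]
E
python3 - <<'E'
from h import *
s=arm.observe(); print({k:np.round(v,4) for k,v in s.items()})
print(R.from_rotvec(s['ee_rot']).as_matrix().round(3))
for n in ['scene','top','wrist']:
    d=cam(n); print({k:(v if not hasattr(v,'shape') else v.shape) for k,v in d.items()}); print(d['extrinsics'].round(3)); save(d,n+'0.png'); np.savez(n+'0.npz',**d)
E
```

```text
{'clock': np.float64(0.0), 'joints': array([-1.2096,  0.4352,  0.0249,  1.5741, -0.0116,  1.134 , -0.0751]), 'dq': array([ 0.0013, -0.0004, -0.001 , -0.0003,  0.0002,  0.0008,  0.001 ]), 'joint_efforts': array([ 5.00000e-04, -6.67839e+01,  9.85100e-01, -3.14473e+01,
       -6.06000e-02,  4.28000e-02,  2.00000e-04]), 'position': array([0.2794, 0.5585, 0.2259]), 'ee_rot': array([-0.8621,  1.3949,  0.8605]), 'force': array([-0.4682,  0.3613,  0.1125]), 'ft_torque': array([-0.0127,  0.0329, -0.0003]), 'width': np.float64(1.0003)}
[[-0.001 -0.894  0.447]
 [-0.001  0.447  0.894]
 [-1.    -0.    -0.002]]
{'img': (400, 640, 3), 'z_map': (400, 640), 'vfov': 50.73678824613248, 'cx': 320.1303667776138, 'cy': 202.36523456949968, 'extrinsics': (4, 4), 'n': 'scene'}
[[ 0.81   0.303 -0.502 -0.032]
 [-0.586  0.424 -0.69  -0.96 ]
 [ 0.004  0.853  0.521  0.695]
 [ 0.     0.     0.     1.   ]]
{'img': (400, 640, 3), 'z_map': (400, 640), 'vfov': 51.90450398389237, 'cx': 329.69700112735666, 'cy': 203.23491229850006, 'extrinsics': (4, 4), 'n': 'top'}
[[-0.028  0.996 -0.088  0.387]
 [-0.999 -0.026  0.024 -0.223]
 [ 0.021  0.089  0.996  1.296]
 [ 0.     0.     0.     1.   ]]
{'img': (400, 640, 3), 'z_map': (400, 640), 'vfov': 69.99406562049283, 'cx': 317.23181519615883, 'cy': 200.00219866605536, 'extrinsics': (4, 4), 'n': 'wrist'}
[[ 0.448 -0.856 -0.258  0.21 ]
 [ 0.894  0.428  0.13   0.592]
 [-0.    -0.289  0.957  0.384]
 [ 0.     0.     0.     1.   ]]
```

View pics/scene0.png

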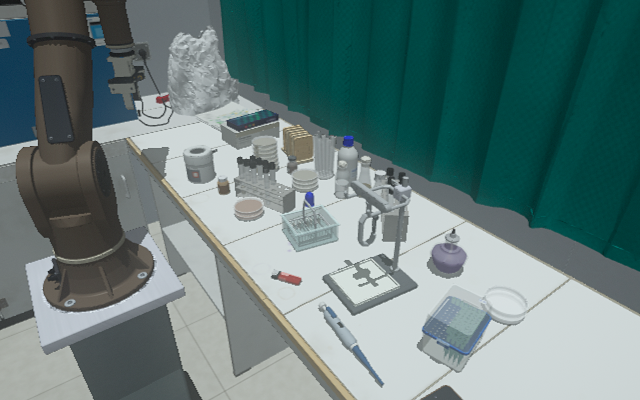

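View pics/top0.png

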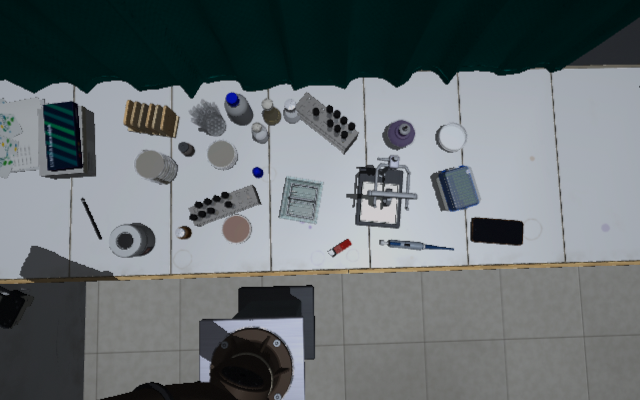

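```bash
python3 - <<'E'
from h import *
d=dict(np.load('top0.npz'));save(d,'t1.png',(150,260,260,430),4.5)
d=dict(np.load('scene0.npz'));save(d,'s1.png',(165,320,260,430),4)
E
```

```text
(no output)
```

View pics/t1.png

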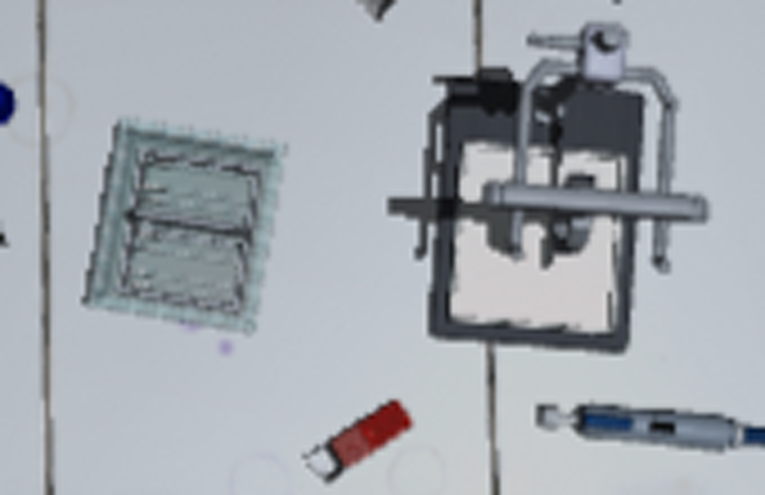

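View pics/s1.png

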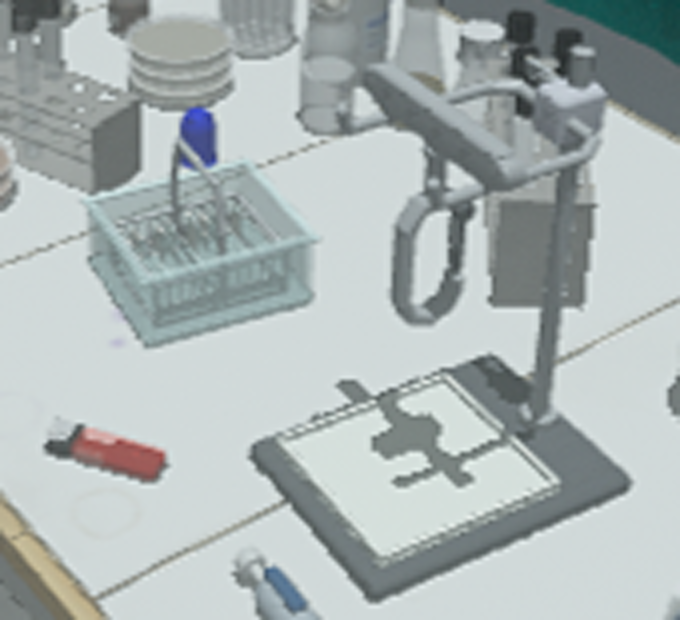

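```bash
python3 - <<'E'
from h import *
for n in ['top','scene']:
    d=dict(np.load(n+'0.npz')); W=cloud(d); 
    m=(W[...,0]>0.3)&(W[...,0]<0.8)&(W[...,1]>-.5)&(W[...,1]<.2)
    z=W[...,2]
    print(n,'table',np.nanmedian(z[m&(abs(z)<.02)]))
    # T bar: top at 238+24=262
    t=m&(z>.255)&(z<.27)&(W[...,1]<-.05)&(W[...,1]>-.4)
    P=W[t]; print('T',len(P),np.nanmedian(P,0))
    if len(P)>10:
        r=cv2.minAreaRect(P[:,:2].astype(np.float32)); print(r)
    t=m&(z>.055)&(z<.07); P=W[t]; P=P[(P[:,1]>-.15)&(P[:,1]<.12)&(P[:,0]<.65)]
    print('dish rim',len(P),cv2.minAreaRect(P[:,:2].astype(np.float32)), P.min(0),P.max(0))
    t=m&(z>.085)&(z<.115); P=W[t]; P=P[(P[:,1]>-.15)&(P[:,1]<.08)&(P[:,0]<.6)]
    print('eye',len(P));
    q=np.argsort(P[:,1]); print(P[q][::max(1,len(P)//15)].round(4))
    t=m&(z>.008)&(z<.03); P=W[t]; P=P[(P[:,1]>-.4)&(P[:,1]<-.1)&(P[:,0]>.42)&(P[:,0]<.66)]
    print('base',len(P),cv2.minAreaRect(P[:,:2].astype(np.float32)),np.median(P[:,2]))
    t=m&(z>.225)&(z<.245); P=W[t]; P=P[(P[:,1]>-.4)&(P[:,1]<-.1)]
    q=np.argsort(P[:,1]); print('rods',len(P)); print(P[q][::max(1,len(P)//40)].round(4))
E
```

```text
top table -0.0001806808539384086
T 115 [ 0.50128375 -0.37318022  0.26023805]
((0.5011222958564758, -0.37127649784088135), (0.056101806461811066, 0.013225983828306198), 87.20306396484375)
dish rim 699 ((0.5468586683273315, -0.01618923246860504), (0.2695096433162689, 0.19208171963691711), 89.21806335449219) [ 0.44905879 -0.14965812  0.05500594] [0.64468401 0.11981103 0.0699852 ]
eye 56
[[ 0.5139 -0.1476  0.1023]
 [ 0.5113 -0.1445  0.1003]
 [ 0.5141 -0.1389  0.1028]
 [ 0.5114 -0.1358  0.101 ]
 [ 0.5161 -0.1288  0.0856]
 [ 0.4942  0.03    0.1136]
 [ 0.4973  0.0304  0.1114]
 [ 0.4893  0.0323  0.1031]
 [ 0.4872  0.0343  0.0936]
 [ 0.5256  0.0401  0.0926]
 [ 0.5213  0.0402  0.1052]
 [ 0.5203  0.0412  0.0877]
 [ 0.528   0.0419  0.0978]
 [ 0.5145  0.0499  0.0882]
 [ 0.5103  0.0634  0.1049]
 [ 0.509   0.0646  0.0881]
 [ 0.5073  0.066   0.1063]
 [ 0.5058  0.0693  0.0928]
 [ 0.5048  0.0722  0.1045]]
base 1250 ((0.5486769080162048, -0.26232394576072693), (0.2936173975467682, 0.22323350608348846), 85.11579132080078) 0.013332921181795632
rods 153
[[ 0.5769 -0.4     0.2408]
 [ 0.5903 -0.398   0.2404
[... 2919 characters left out ...]
 0.5694 -0.3761  0.2373]
 [ 0.5551 -0.3758  0.2315]
 [ 0.5547 -0.3757  0.2367]
 [ 0.5372 -0.3752  0.2371]
 [ 0.5494 -0.3748  0.238 ]
 [ 0.4944 -0.3744  0.2435]
 [ 0.5357 -0.3737  0.2369]
 [ 0.542  -0.3732  0.2372]
 [ 0.4937 -0.3722  0.2402]
 [ 0.5347 -0.3714  0.2387]
 [ 0.4868 -0.3706  0.2368]
 [ 0.4953 -0.3701  0.2436]
 [ 0.5484 -0.3696  0.236 ]
 [ 0.4799 -0.369   0.2359]
 [ 0.4833 -0.3685  0.232 ]
 [ 0.494  -0.3683  0.2432]
 [ 0.4697 -0.3679  0.2364]
 [ 0.4698 -0.3677  0.2388]
 [ 0.4952 -0.3672  0.2373]
 [ 0.4792 -0.3664  0.2374]
 [ 0.4657 -0.3657  0.2441]
 [ 0.4941 -0.3653  0.2368]
 [ 0.4693 -0.3648  0.24  ]
 [ 0.4645 -0.3638  0.2436]
 [ 0.4938 -0.3618  0.2428]
 [ 0.4952 -0.3498  0.2443]]
```

```bash
python3 - <<'E'
from h import *
def rect(P):
    r=cv2.minAreaRect(P[:,:2].astype(np.float32)); return np.round(r[0],4),np.round(r[1],4),round(r[2],1)
for n in ['top','scene']:
    d=dict(np.load(n+'0.npz')); W=cloud(d); X,Y,z=W[...,0],W[...,1],W[...,2]
    t=(z>.255)&(z<.27)&(X>.45)&(X<.54)&(Y<-.2)&(Y>-.5)
    P=W[t]; print(n,'T',len(P),rect(P),P.mean(0)); np.save(n+'T.npy',P)
    # rods: y vs x linear
    t=(z>.228)&(z<.241)&(X>.45)&(X<.55)&(Y<-.2)&(Y>-.5)
    for lo,hi in ((-.38,-.355),(-.47,-.43)):
        P=W[t&(Y>lo)&(Y<hi)]; P=P[(P[:,0]<.49)|(P[:,0]>.51)]
        if len(P)>5:
            k=np.polyfit(P[:,0],P[:,1],1); print('rod',len(P),k,np.polyval(k,.5),P[:,0].min(),np.percentile(P[:,2],95))
    t=(z>.242)&(z<.254)&(X>.42)&(X<.485)&(Y<-.3)&(Y>-.5); print('tips',W[t].round(4)[:14])
    t=(z>.055)&(z<.066)&(X>.42)&(X<.62)&(Y<-.05)&(Y>-.25); P=W[t]; print('dish',len(P),rect(P))
    t=(z>.085)&(z<.115)&(X>.42)&(X<.62)&(Y<-.05)&(Y>-.25); P=W[t]; print('eye',len(P),np.round(P[np.argsort(P[:,1])][::3],4).tolist())
    t=(z>.25)&(z<.29)&(X>.55)&(X<.65)&(Y<-.3)&(Y>-.5);P=W[t]; print('up',P.mean(0),P[:,2].max())
E
```

```text
top T 263 (array([ 0.498 , -0.4059]), array([0.1257, 0.014 ]), 84.5) [ 0.49752288 -0.40666791  0.26056081]
rod 62 [-0.11169224 -0.30901971] -0.36486583057292515 0.4758469497665141 0.2392705009829325
rod 74 [-0.12185913 -0.38797502] -0.4489045832717808 0.46591069960116016 0.2399518623209382
tips [[ 0.4756 -0.362   0.2425]
 [ 0.4731 -0.3592  0.2434]
 [ 0.4726 -0.3611  0.2482]
 [ 0.4722 -0.3632  0.2518]
 [ 0.4702 -0.3585  0.2474]
 [ 0.4699 -0.3609  0.2493]
 [ 0.4699 -0.3635  0.2489]
 [ 0.4677 -0.3587  0.2459]
 [ 0.4674 -0.3608  0.249 ]
 [ 0.4674 -0.3635  0.2484]
 [ 0.4632 -0.4418  0.2426]
 [ 0.4627 -0.4432  0.2481]
 [ 0.4624 -0.4451  0.2513]
 [ 0.46   -0.4426  0.2503]]
dish 341 (array([ 0.5102, -0.1653]), array([0.1137, 0.1294]), 79.0)
eye 54 [[0.5023, -0.2023, 0.0861], [0.5015, -0.1996, 0.0951], [0.5071, -0.1939, 0.0998], [0.5036, -0.1911, 0.1068], [0.5041, -0.1881, 0.1024], [0.5068, -0.1825, 0.1061], [0.5041, -0.1795, 0.1046], [0.507, -0.1738, 0.106], [0.5075, -0.1707, 0.1022], [0.5102, -0.1651, 0.1055], [0.508, -0.1618, 0.0995], [0.5104, -0.1564, 0.1054], [0.5106, -0.1534, 0.1046], [
[... 790 characters left out ...]

 [ 0.4657 -0.3657  0.2441]
 [ 0.4663 -0.3683  0.2451]
 [ 0.4845 -0.4528  0.2538]]
dish 341 (array([ 0.5087, -0.1688]), array([0.1159, 0.1313]), 78.3)
eye 54 [[0.5009, -0.2052, 0.0893], [0.4993, -0.2029, 0.0918], [0.4995, -0.2026, 0.0884], [0.5007, -0.201, 0.0996], [0.5055, -0.1987, 0.0966], [0.5059, -0.1982, 0.093], [0.5054, -0.1897, 0.1013], [0.5012, -0.1865, 0.1012], [0.5046, -0.1817, 0.1006], [0.5069, -0.1784, 0.1043], [0.5033, -0.1743, 0.1035], [0.5063, -0.1651, 0.1009], [0.5088, -0.1615, 0.1045], [0.5073, -0.1541, 0.1014], [0.5101, -0.1502, 0.1048], [0.5117, -0.143, 0.1038], [0.5139, -0.1395, 0.0917], [0.5123, -0.1369, 0.091]]
up [ 0.58537997 -0.42148828  0.26072597] 0.2714165718076342
```

```bash
cat >> h.py <<'E'
def to(p,yaw):
    s=arm.observe(); M=R.from_rotvec(s['ee_rot']).as_matrix()
    d=M.T@(np.array(p)-s['position'])
    cy=np.arctan2(M[1,2],M[0,2])
    print('now',s['position'].round(4),'yaw',round(cy,4),'tilt',M[2].round(4),'clk',s['clock'],'w',round(s['width'],3),'F',s['force'].round(2))
    print('shift',d.round(4),'turn',round(-(yaw-cy),4))
E
python3 -c "
from h import *
to([.379,.159,.336],.4)"
```

```text
now [0.2795 0.5586 0.2261] yaw 1.1069 tilt [-1.0e+00 -1.0e-04 -1.2e-03] clk 0.15 w 1.0 F [-0.14  0.4   0.36]
shift [-0.1094 -0.2678 -0.313 ] turn 0.7069
```

Call:
move_arm:
  steps: "-0.05 -0.015 -0.02 0.05 0;-0.109 -0.268 -0.313 0.7 0;-0.109 -0.268 -0.313 0.7 0;-0.109 -0.268 -0.313 0.7 0;-0.109 -0.268 -0.313 0.7 0;-0.109 -0.268 -0.313 0.7 0;-0.109 -0.268 -0.313 0.7 0;-0.109 -0.268 -0.313 0.7 0;-0.109 -0.268 -0.313 0.7 0;-0.109 -0.268 -0.313 0.7 0"

```text
clock: 0.98
position: [0.3731, 0.1808, 0.3315]
ee_rot: [-0.319, 1.547, 0.32]
force: [1.0, 0.9, 0.1]
width: 0.999
```

```bash
python3 -c "
from h import *
print(arm.observe()['joints'].round(2))
to([.46,-.19,.36],-.1)"
```

```text
[-0.92 -0.02  0.34  1.89  0.01  1.27 -0.18]
now [0.3731 0.1808 0.3315] yaw 0.407 tilt [-1.e+00  5.e-04  1.e-04] clk 0.9833 w 0.999 F [1.01 0.95 0.12]
shift [-0.0286 -0.3749 -0.067 ] turn 0.507
```

Call:
move_arm:
  steps: "-0.03 -0.375 -0.067 0.507 0;-0.03 -0.375 -0.067 0.507 0;-0.03 -0.375 -0.067 0.507 0;-0.03 -0.375 -0.067 0.507 0;-0.03 -0.375 -0.067 0.507 0;-0.03 -0.375 -0.067 0.507 0;-0.03 -0.375 -0.067 0.507 0;-0.03 -0.375 -0.067 0.507 0;-0.03 -0.375 -0.067 0.507 0;-0.03 -0.375 -0.067 0.507 0"

```text
clock: 1.82
position: [0.4599, -0.1949, 0.362]
ee_rot: [0.081, 1.568, -0.087]
force: [-1.4, 0.2, -0.2]
width: 0.998
```

```bash
python3 - <<'E'
from h import *
print(arm.observe()['joints'].round(2))
to([.45,-.38,.36],-.1)
d=cam('wrist'); np.savez('w1.npz',**d); save(d,'w1.png')
E
```

```text
[-0.41  0.14  0.83  1.69 -0.11  1.35  0.33]
now [ 0.4599 -0.1949  0.362 ] yaw -0.1069 tilt [-1.     -0.0035  0.0018] clk 1.8167 w 0.998 F [-1.37  0.19 -0.24]
shift [ 0.0027 -0.1851  0.0099] turn -0.0069
```

View pics/w1.png

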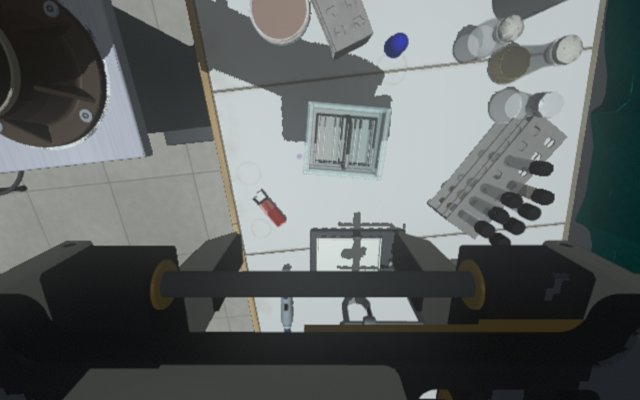

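```bash
python3 - <<'E'
from h import *
d=dict(np.load('w1.npz')); W=cloud(d); X,Y,z=W[...,0],W[...,1],W[...,2]
print('table',np.nanmedian(z[60:100,220:290]))
def rect(P):
    r=cv2.minAreaRect(P[:,:2].astype(np.float32)); return np.round(r[0],4),np.round(r[1],4),round(r[2],1)
b=(X>.42)&(X<.62)&(Y<-.05)&(Y>-.25)
P=W[(z>.054)&(z<.066)&b]; print('dish',len(P),rect(P))
P=W[(z>.092)&(z<.112)&b&(abs(X-.507)<.03)]; print('eye',len(P),P.mean(0),P.min(0),P.max(0),np.polyfit(P[:,1],P[:,0],1),np.median(P[:,2]))
P=W[(z>.035)&(z<.051)&b&(abs(X-.507)<.06)]; print('rack',len(P),rect(P))
save(d,'w1c.png',(85,195,290,410),6)
E
```

```text
table 0.0003388302200639237
dish 1652 (array([ 0.5102, -0.1672]), array([0.1141, 0.1301]), 79.0)
eye 200 [ 0.50903445 -0.16572414  0.10341495] [ 0.50052526 -0.20101847  0.09229957] [ 0.51740585 -0.13278048  0.10622579] [0.18340947 0.53942982] 0.1038280217615305
rack 1060 (array([ 0.5103, -0.1675]), array([0.0967, 0.1125]), 79.0)
```

View pics/w1c.png

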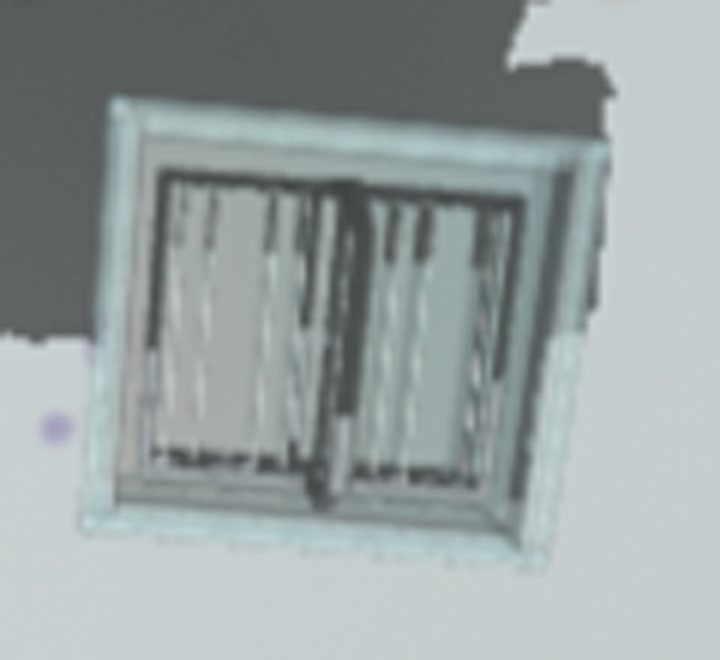

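Call:
move_arm:
  steps: "0 -0.03 0.002 0 0;0 -0.07 0.004 0 0;0 -0.11 0.006 0 0;0 -0.15 0.008 0 0;0 -0.175 0.01 0 0;0 -0.185 0.01 0 0"

```text
clock: 2.37
position: [0.4503, -0.3759, 0.3607]
ee_rot: [0.081, 1.571, -0.082]
force: [-1.0, 1.0, -0.8]
width: 0.998
```

```bash
python3 - <<'E'
from h import *
to([.498,-.407,.231],-.105)
print(R.from_rotvec(arm.observe()['ee_rot']).as_matrix().round(3))
d=cam('wrist'); save(d,'w2.png')
E
```

```text
now [ 0.4503 -0.3759  0.3607] yaw -0.1039 tilt [-1.     -0.0011 -0.0013] clk 2.3667 w 0.998 F [-1.03  1.   -0.77]
shift [ 0.1296 -0.0258  0.0508] turn 0.0011
[[-0.001  0.104  0.995]
 [-0.001  0.995 -0.104]
 [-1.    -0.001 -0.001]]
```

View pics/w2.png

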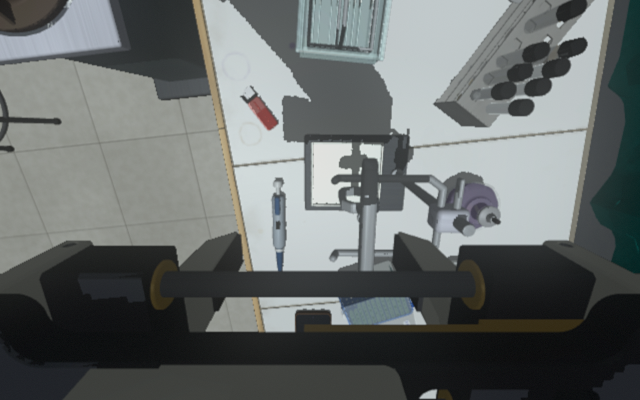

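Call:
move_arm:
  steps: "0 -0.01 0.02 0 0;0 -0.022 0.045 0 0;0.02 -0.024 0.051 0 0;0.05 -0.024 0.051 0 0;0.08 -0.024 0.051 0 0;0.08 -0.024 0.051 0 0;0.08 -0.024 0.051 0 0"

```text
clock: 3.0
position: [0.5004, -0.3994, 0.2805]
ee_rot: [0.079, 1.572, -0.075]
force: [0.7, -0.3, 1.3]
width: 0.998
```

```bash
python3 - <<'E'
from h import *
to([.498,-.407,.231],-.105)
d=cam('wrist'); save(d,'w3.png')
W=cloud(d); X,Y,z=W[...,0],W[...,1],W[...,2]
P=W[(z>.25)&(z<.27)&(Y<-.3)&(Y>-.45)&(abs(X-.5)<.04)]; print(len(P))
r=cv2.minAreaRect(P[:,:2].astype(np.float32)); print(r,P[:,1].max(),np.median(P[:,2]))
E
```

```text
now [ 0.5004 -0.3994  0.2805] yaw -0.0982 tilt [-1.      0.0027 -0.0023] clk 3.0 w 0.998 F [ 0.74 -0.31  1.32]
shift [ 0.0495 -0.008  -0.0015] turn 0.0068
2624
((0.48466956615448, -0.3960171639919281), (0.10685034096240997, 0.04187073931097984), 84.64349365234375) -0.3438114227690488 0.2616762211024987
```

View pics/w3.png

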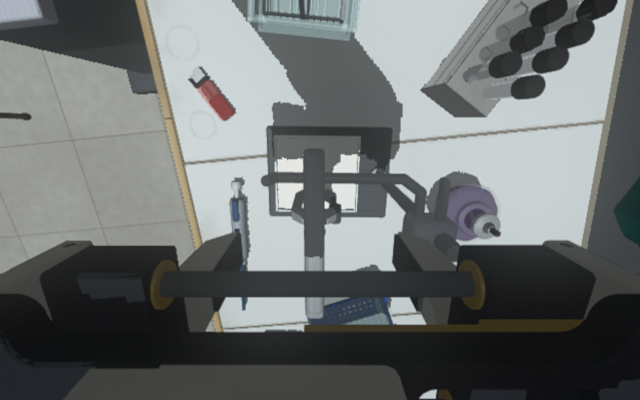

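Call:
move_arm:
  steps: "0.015 -0.008 -0.001 0.007 0;0.03 -0.009 -0.001 0.007 0;0.045 -0.009 -0.001 0.007 0;0.0495 -0.009 -0.001 0.007 0;0.0495 -0.009 -0.001 0.007 0"

```text
clock: 3.47
position: [0.4985, -0.4104, 0.2326]
ee_rot: [0.084, 1.569, -0.083]
force: [-0.1, -0.7, -0.2]
width: 1.002
```

```bash
python3 - <<'E'
from h import *
to([.498,-.409,.231],-.105)
d=cam('scene'); save(d,'s2.png',(130,310,300,480),4)
d=cam('wrist'); save(d,'w4.png')
W=cloud(d); X,Y,z=W[...,0],W[...,1],W[...,2]
P=W[(z>.258)&(z<.266)&(Y<-.34)&(Y>-.37)&(abs(X-.5)<.025)]; print(len(P))
print(P[:,0].min(),P[:,0].max(),np.polyfit(P[:,1],P[:,0],1),P.mean(0),W[(z>.255)&(z<.27)&(abs(X-.5)<.025)][:,1].max())
E
```

```text
now [ 0.4985 -0.4104  0.2326] yaw -0.1065 tilt [-1.e+00  3.e-04  7.e-04] clk 3.4667 w 1.002 F [-0.06 -0.67 -0.16]
shift [ 0.0016  0.0013 -0.0007] turn -0.0015
1311
0.4946634622039541 0.5093880488889448 [0.07225721 0.52828342] [ 0.50232274 -0.35928143  0.26102226] -0.3449495355457462
```

View pics/s2.png

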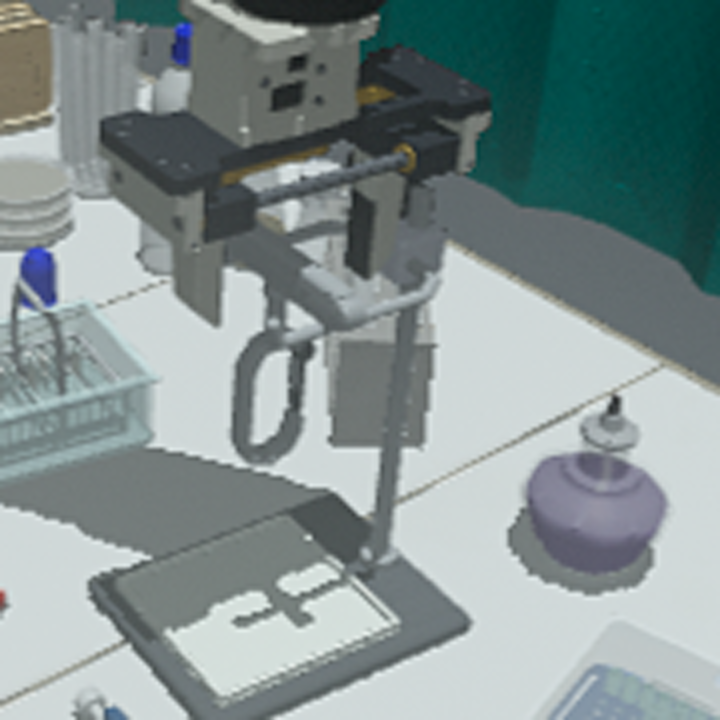

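View pics/w4.png

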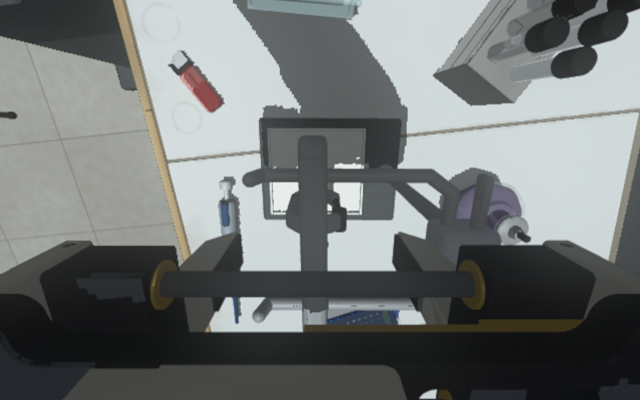

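Call:
move_arm:
  steps: "0.0015 0 -0.0005 0 120;0.0015 0 -0.0005 0 180;0.0015 0 -0.0005 0 255;0.0015 0 -0.0005 0 255;0.0015 0 -0.0005 0 255;0.0015 0 -0.0005 0 255;0.0015 0 -0.0005 0 255;0.0015 0 -0.0005 0 255;0.0015 0 -0.0005 0 255;0.0015 0 -0.0005 0 255"
  squeeze: 60

```text
clock: 4.4
position: [0.4975, -0.4108, 0.2302]
ee_rot: [0.084, 1.569, -0.084]
force: [0.4, -0.4, 0.4]
width: 0.322
```

```bash
python3 - <<'E'
from h import *
to([.498,-.409,.271],-.105)
d=cam('scene'); save(d,'s3.png',(130,310,300,480),4)
E
```

```text
now [ 0.4975 -0.4108  0.2302] yaw -0.1071 tilt [-1.e+00  0.e+00 -1.e-04] clk 4.4 w 0.322 F [ 0.36 -0.4   0.39]
shift [-0.0408  0.0018  0.0003] turn -0.0021
```

View pics/s3.png

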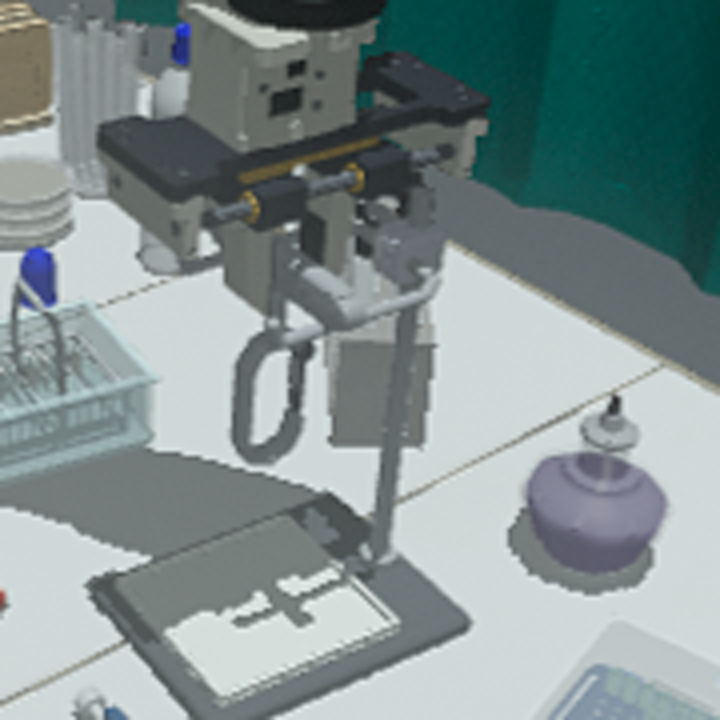

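Call:
move_arm:
  steps: "0 0 0 0 255;0 0 0 0 255;0 0 0 0 255;0 0 0 0 255;0 0 0 0 255;0 0 0 0 255;0 0 0 0 255"

```text
clock: 5.03
position: [0.4975, -0.4108, 0.2302]
ee_rot: [0.084, 1.569, -0.084]
force: [-0.1, 0.8, 0.7]
width: 0.147
```

Call:
move_arm:
  steps: "-0.008 0 0 0 255;-0.018 0 0 0 255;-0.03 0 0 0 255;-0.035 0 0 0 255;-0.035 0 0 0 255"

```text
clock: 5.45
position: [0.4981, -0.4117, 0.2675]
ee_rot: [0.083, 1.566, -0.085]
force: [0.6, -0.2, -1.7]
width: 0.153
```

```bash
python3 - <<'E'
from h import *
to([.40,-.39,.265],-.105)
d=cam('scene'); save(d,'s4.png',(130,310,300,480),4)
E
```

```text
now [ 0.4981 -0.4117  0.2675] yaw -0.1071 tilt [-1.     -0.0016  0.0028] clk 5.45 w 0.153 F [ 0.62 -0.24 -1.67]
shift [ 0.0022  0.0111 -0.0999] turn -0.0021
```

View pics/s4.png

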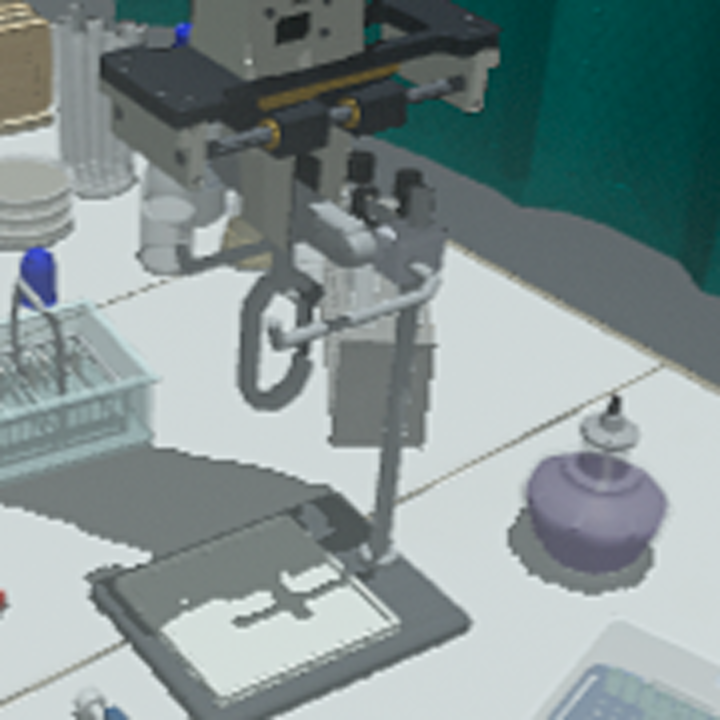

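Call:
move_arm:
  steps: "0 0 -0.015 0 255;0 0 -0.04 0 255;0 0 -0.07 0 255;0 0 -0.1 0 255;0 0 -0.12 0 255;0 0.01 -0.12 0 255;0 0.035 -0.12 0 255;0 0.065 -0.115 0.02 255;0 0.095 -0.11 0.03 255;0 0.12 -0.1 0.03 255"

```text
clock: 6.33
position: [0.4104, -0.2788, 0.2649]
ee_rot: [0.11, 1.568, -0.108]
force: [1.1, -0.5, -2.3]
width: 0.149
```

```bash
python3 - <<'E'
from h import *
to([.4647,-.159,.2675],-.175)
print(arm.observe()['joints'].round(2))
E
```

```text
now [ 0.4104 -0.2788  0.2649] yaw -0.1384 tilt [-1.0e+00  1.4e-03 -5.0e-04] clk 6.3333 w 0.149 F [ 1.06 -0.48 -2.26]
shift [-0.0024  0.1261  0.0373] turn 0.0366
[-0.24  0.24  0.9   1.87 -0.2   1.13  0.6 ]
```

Call:
move_arm:
  steps: "0 0.02 0.005 0.01 255;0 0.045 0.01 0.02 255;0 0.075 0.02 0.036 255;0 0.1 0.03 0.036 255;0 0.118 0.036 0.036 255;0 0.124 0.037 0.036 255;0 0.124 0.037 0.036 255;0 0.124 0.037 0.036 255"

```text
clock: 7.0
position: [0.4641, -0.1636, 0.2651]
ee_rot: [0.136, 1.567, -0.136]
force: [0.0, 0.1, -1.8]
width: 0.151
```

```bash
python3 - <<'E'
from h import *
to([.4647,-.159,.175],-.175)
d=cam('wrist'); save(d,'w5.png'); np.savez('w5.npz',**d)
W=cloud(d); X,Y,z=W[...,0],W[...,1],W[...,2]
b=(X>.47)&(X<.56)&(Y<-.1)&(Y>-.23)
P=W[(z>.098)&(z<.107)&b]; print('eye',len(P),P.mean(0),P.min(0),P.max(0),np.polyfit(P[:,1],P[:,0],1))
d=cam('scene'); save(d,'s5.png',(110,290,250,450),3.5);np.savez('s5.npz',**d)
d=cam('top'); save(d,'t5.png',(140,260,250,430),4)
E
```

```text
now [ 0.4641 -0.1636  0.2651] yaw -0.1732 tilt [-1.e+00 -4.e-04 -4.e-04] clk 7.0 w 0.151 F [ 0.04  0.1  -1.79]
shift [ 0.0901  0.0047 -0.0002] turn 0.0018
eye 299 [ 0.50887177 -0.16551849  0.10372444] [ 0.50039745 -0.1990945   0.09813233] [ 0.51728771 -0.13466277  0.10606965] [0.18051528 0.53875038]
```

View pics/w5.png

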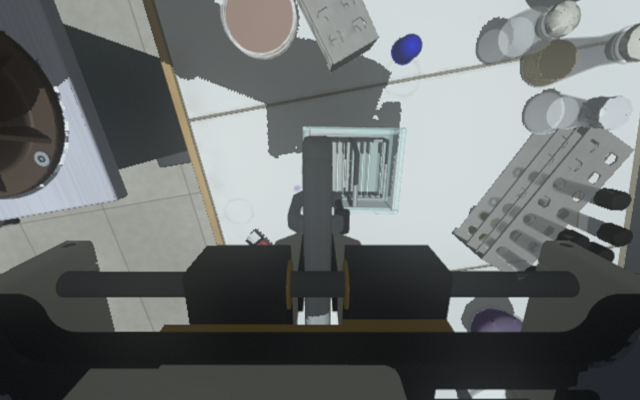

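View pics/s5.png

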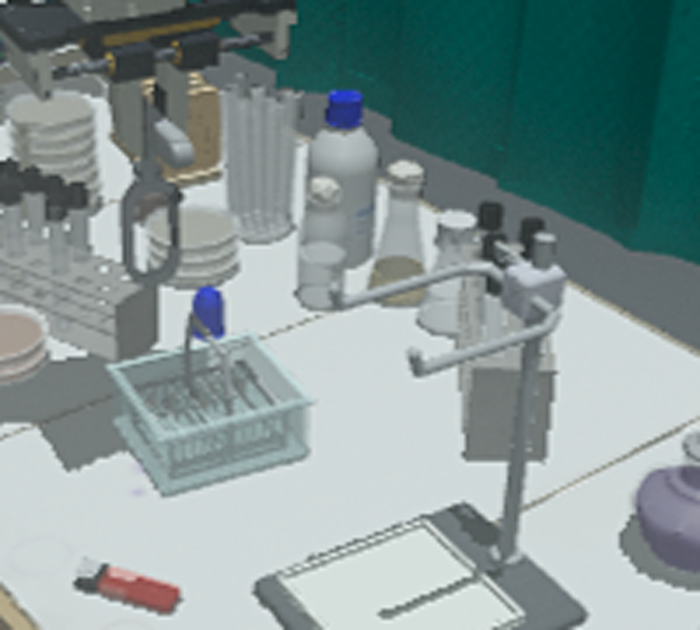

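Call:
move_arm:
  steps: "0.02 0.003 0 0 255;0.05 0.004 0 0 255;0.075 0.0045 0 0 255;0.088 0.0045 0 0 255;0.092 0.0045 0 0 255;0.092 0.0045 0 0 255;0.092 0.0045 0 0 255"

```text
clock: 7.73
position: [0.4655, -0.1595, 0.174]
ee_rot: [0.137, 1.566, -0.137]
force: [0.9, 0.8, -1.4]
width: 0.151
```

```bash
python3 - <<'E'
from h import *
to([.509,-.1665,.173],-.175)
d=cam('scene'); save(d,'s6.png',(160,260,260,380),6);np.savez('s6.npz',**d)
E
```

```text
now [ 0.4655 -0.1595  0.174 ] yaw -0.1744 tilt [-1.e+00 -3.e-04  8.e-04] clk 7.7333 w 0.151 F [ 0.89  0.84 -1.38]
shift [0.001  0.0007 0.044 ] turn 0.0006
```

View pics/s6.png

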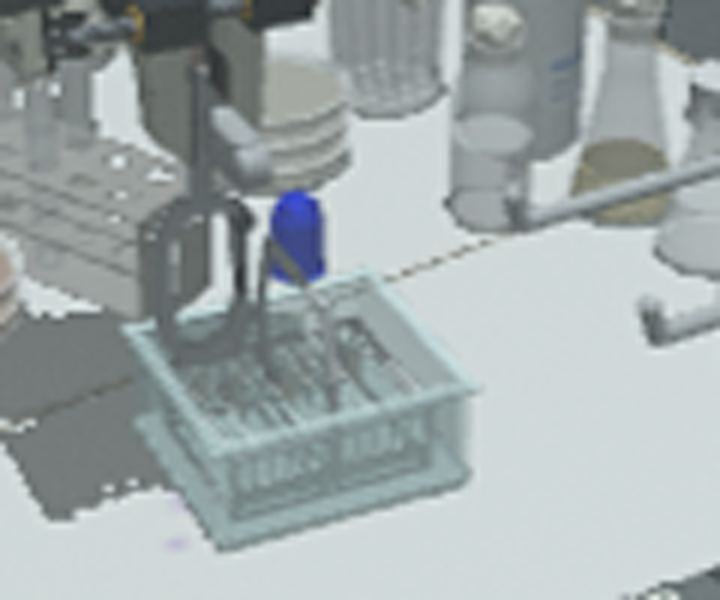

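Call:
move_arm:
  steps: "0.001 0.001 0.006 0 255;0.001 0.001 0.012 0 255;0.001 0.001 0.018 0 255;0.001 0.001 0.022 0 255;0.001 0.001 0.026 0 255;0.001 0.001 0.03 0 255;0.001 0.001 0.03 0 255"

```text
clock: 8.37
position: [0.4956, -0.1629, 0.1721]
ee_rot: [0.135, 1.567, -0.136]
force: [-1.7, 1.1, -1.4]
width: 0.15
```

```bash
python3 - <<'E'
from h import *
to([.509,-.1665,.173],-.175)
d=cam('scene'); save(d,'s7.png',(160,260,260,380),6);np.savez('s7.npz',**d)
d=cam('wrist'); save(d,'w7.png',(100,240,240,440),4)
E
```

```text
now [ 0.4956 -0.1629  0.1721] yaw -0.1729 tilt [-1.e+00 -3.e-04 -2.e-04] clk 8.3667 w 0.15 F [-1.68  1.09 -1.36]
shift [-0.0009 -0.0013  0.0138] turn 0.0021
```

View pics/s7.png

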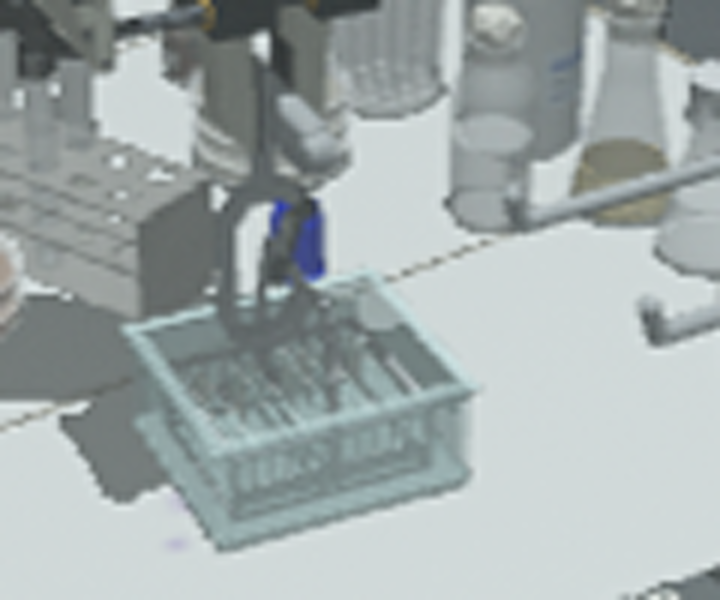

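View pics/w7.png

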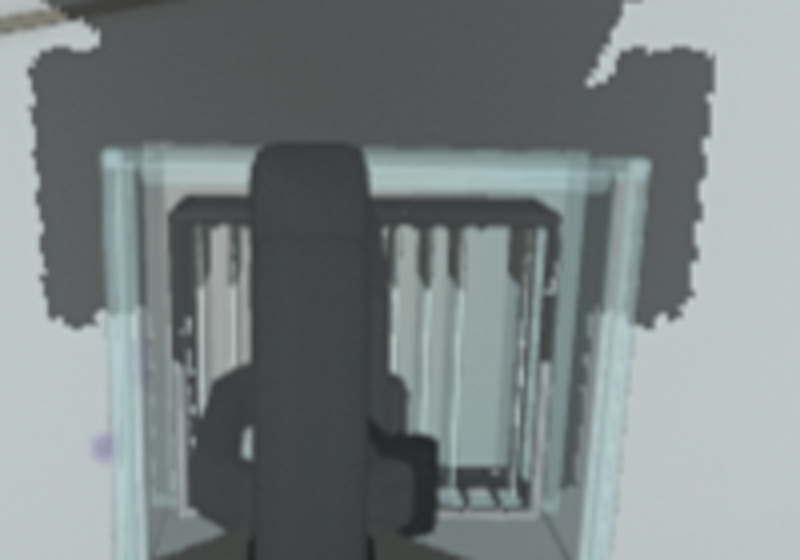

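Call:
move_arm:
  steps: "0 0 0.004 0 255;0 0 0.008 0 255;0 0 0.012 0 255;0 0 0.015 0 255;0 0 0.015 0 255"

```text
clock: 8.88
position: [0.5106, -0.1655, 0.1723]
ee_rot: [0.135, 1.566, -0.136]
force: [-1.0, 0.2, -0.8]
width: 0.147
```

```bash
python3 - <<'E'
from h import *
to([.509,-.1665,.173],-.175)
d=cam('scene'); save(d,'s8.png',(160,260,260,380),6);np.savez('s7.npz',**d)
d=cam('wrist'); save(d,'w8.png',(100,240,240,440),4)
W=cloud(d); X,Y,z=W[...,0],W[...,1],W[...,2]
b=(X>.44)&(X<.58)&(Y<-.1)&(Y>-.23)
P=W[(z>.035)&(z<.051)&b]; r=cv2.minAreaRect(P[:,:2].astype(np.float32)); print('rack',r)
P=W[(z>.085)&(z<.107)&b]; print(len(P),P.mean(0),P.max(0))
E
```

```text
now [ 0.5106 -0.1655  0.1723] yaw -0.1728 tilt [-1.e+00 -3.e-04  5.e-04] clk 8.8833 w 0.147 F [-1.02  0.17 -0.79]
shift [-0.0007 -0.0013 -0.0014] turn 0.0022
rack ((0.5095215439796448, -0.16860456764698029), (0.09611327201128006, 0.11276161670684814), 79.03207397460938)
218 [ 0.51553839 -0.16166786  0.09266602] [ 0.53289607 -0.15366201  0.10697223]
```

View pics/s8.png

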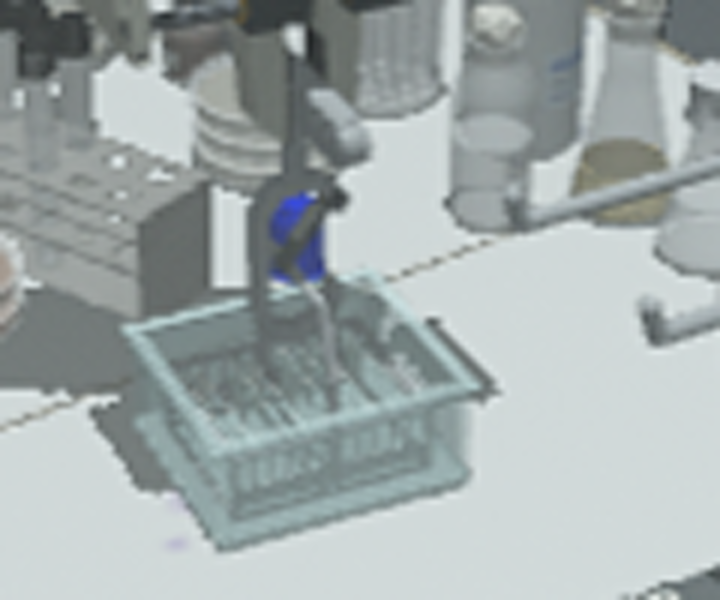

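View pics/w8.png

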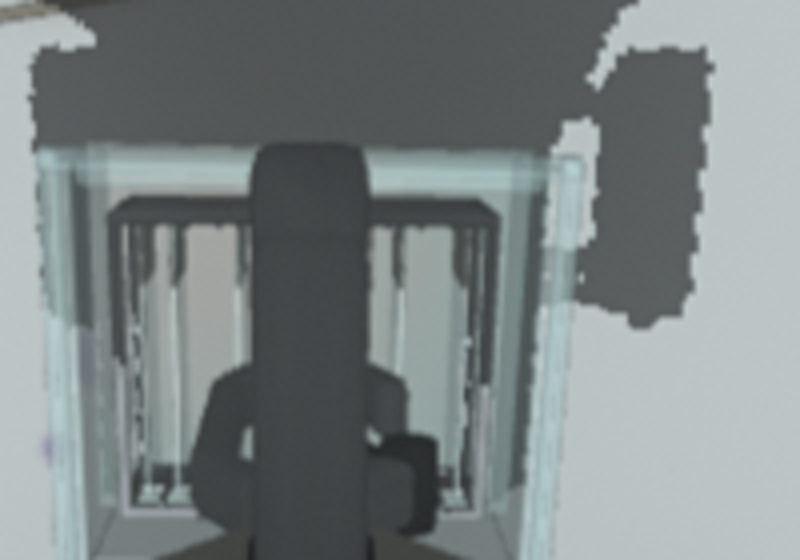

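Call:
move_arm:
  steps: "-0.004 0 0.001 0 255;-0.008 0 0.001 0 255;-0.012 0 0.001 0 255;-0.016 0 0.001 0 255;-0.018 0 0.001 0 255;-0.018 0 0.001 0 255"

```text
clock: 9.48
position: [0.5113, -0.1656, 0.191]
ee_rot: [0.136, 1.565, -0.136]
force: [0.0, -0.0, -1.2]
width: 0.15
```

```bash
python3 - <<'E'
from h import *
to([.509,-.1665,.173],-.175)
d=cam('scene'); save(d,'s9.png',(160,260,260,380),6)
E
```

```text
now [ 0.5113 -0.1656  0.191 ] yaw -0.1729 tilt [-1.0e+00  1.0e-04  1.4e-03] clk 9.4833 w 0.15 F [ 0.04 -0.04 -1.16]
shift [ 0.018  -0.0013 -0.0021] turn 0.0021
```

View pics/s9.png

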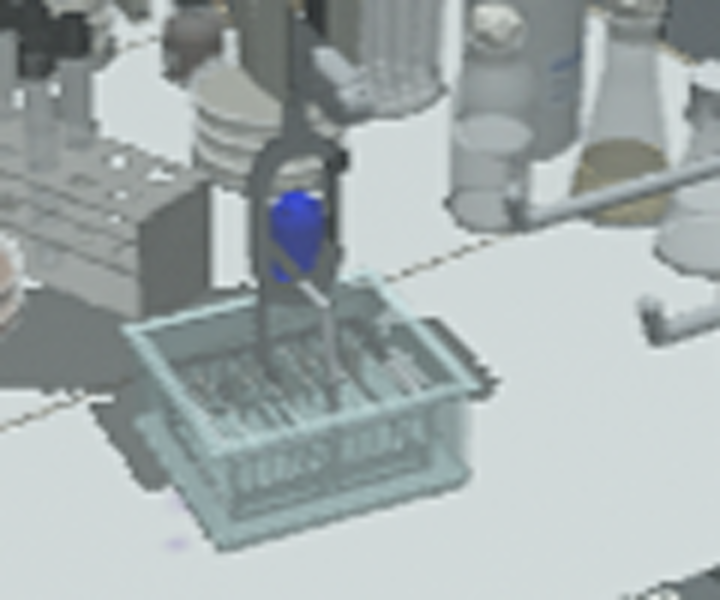

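Call:
move_arm:
  steps: "-0.003 0 0 0 255;-0.006 0 0 0 255;-0.008 0 0 0 255;-0.01 0 0 0 255;-0.012 0 0 0 255;-0.014 0 0 0 255;-0.016 0 0 0 255;-0.018 0 0 0 255;-0.02 0 0 0 255;-0.02 0 0 0 255"

```text
clock: 10.37
position: [0.511, -0.1656, 0.2106]
ee_rot: [0.136, 1.566, -0.136]
force: [0.5, -0.1, -6.7]
width: 0.147
```

```bash
python3 - <<'E'
from h import *
to([.509,-.1665,.272],-.175)
d=cam('scene'); save(d,'s10.png',(160,260,260,380),6)
E
```

```text
now [ 0.511  -0.1656  0.2106] yaw -0.1731 tilt [-1.e+00  1.e-04  5.e-04] clk 10.3667 w 0.147 F [ 0.46 -0.09 -6.74]
shift [-0.0614 -0.0012 -0.0018] turn 0.0019
```

View pics/s10.png

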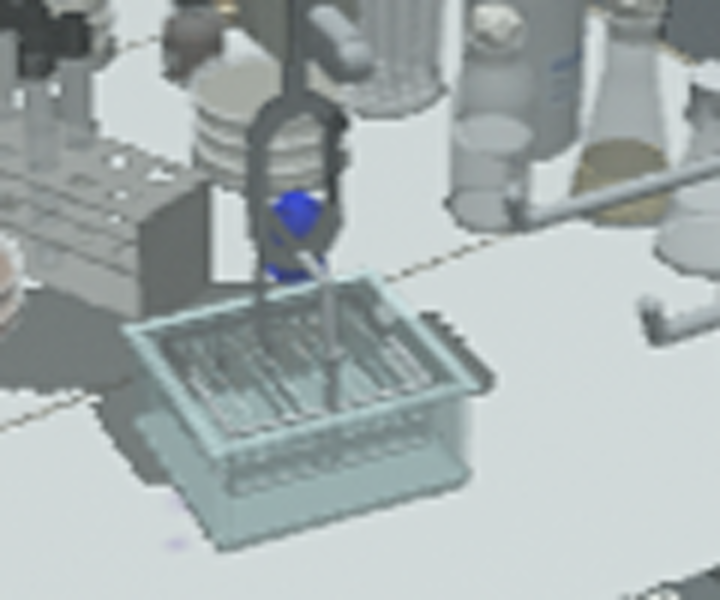

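Call:
move_arm:
  steps: "-0.003 0 0 0 255;-0.009 0 0 0 255;-0.016 0 0 0 255;-0.024 0 0 0 255;-0.032 0 0 0 255;-0.04 0 0 0 255;-0.048 0 0 0 255;-0.055 0 0 0 255;-0.061 0 0 0 255;-0.064 0 0 0 255"

```text
clock: 11.25
position: [0.5111, -0.1657, 0.2753]
ee_rot: [0.136, 1.565, -0.136]
force: [-0.4, 0.5, -6.8]
width: 0.147
```

```bash
python3 - <<'E'
from h import *
to([.39,-.20,.275],-.105)
d=cam('scene'); save(d,'s11.png',(110,270,230,470),3.3)
E
```

```text
now [ 0.5111 -0.1657  0.2753] yaw -0.1731 tilt [-1.0e+00  1.0e-04  1.1e-03] clk 11.25 w 0.147 F [-0.39  0.54 -6.79]
shift [ 0.0002 -0.0547 -0.1134] turn -0.0681
```

View pics/s11.png

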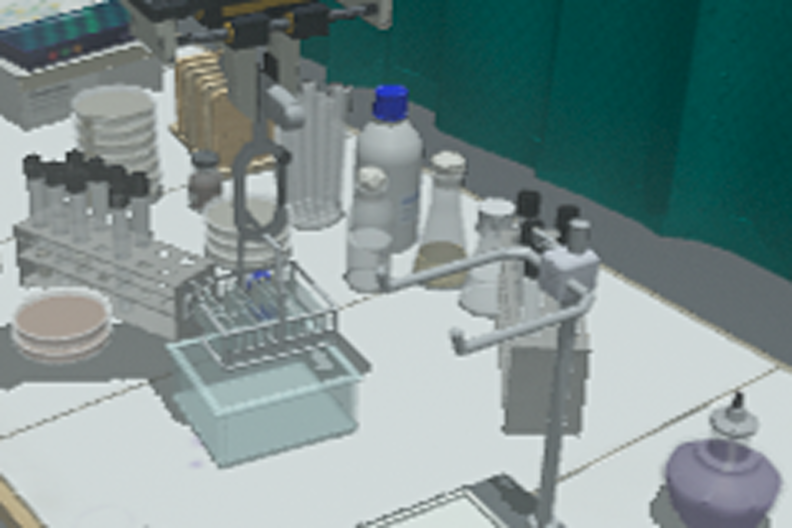

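Call:
move_arm:
  steps: "0 -0.0015 -0.0006 0 255;0 -0.006 -0.0023 -0.002 255;0 -0.0135 -0.005 -0.004 255;0 -0.024 -0.009 -0.007 255;0 -0.0365 -0.0137 -0.01 255;0 -0.0515 -0.0194 -0.014 255;0 -0.0685 -0.0257 -0.019 255;0 -0.0865 -0.0324 -0.024 255;0 -0.105 -0.0395 -0.029 255;0 -0.125 -0.047 -0.034 255"

```text
clock: 12.13
position: [0.4415, -0.2821, 0.2741]
ee_rot: [0.11, 1.568, -0.109]
force: [1.1, 1.2, -6.5]
width: 0.147
```

Call:
move_arm:
  steps: "0 -0.02 -0.0075 -0.005 255;0 -0.039 -0.0146 -0.01 255;0 -0.057 -0.0213 -0.015 255;0 -0.074 -0.0276 -0.02 255;0 -0.089 -0.0333 -0.024 255;0 -0.1015 -0.038 -0.027 255;0 -0.112 -0.042 -0.03 255;0 -0.1195 -0.0447 -0.032 255;0 -0.124 -0.0464 -0.034 255;0 -0.1255 -0.047 -0.034 255"

```text
clock: 12.97
position: [0.378, -0.3993, 0.2742]
ee_rot: [0.084, 1.57, -0.084]
force: [-0.6, 0.2, -6.3]
width: 0.15
```

```bash
python3 - <<'E'
from h import *
to([.380,-.398,.262],-.107)
d=cam('scene'); save(d,'s12.png',(110,330,230,470),2.5)
E
```

```text
now [ 0.378  -0.3993  0.2742] yaw -0.1066 tilt [-1.e+00 -3.e-04 -3.e-04] clk 12.9667 w 0.15 F [-0.55  0.17 -6.3 ]
shift [0.0122 0.0015 0.0019] turn 0.0004
```

View pics/s12.png

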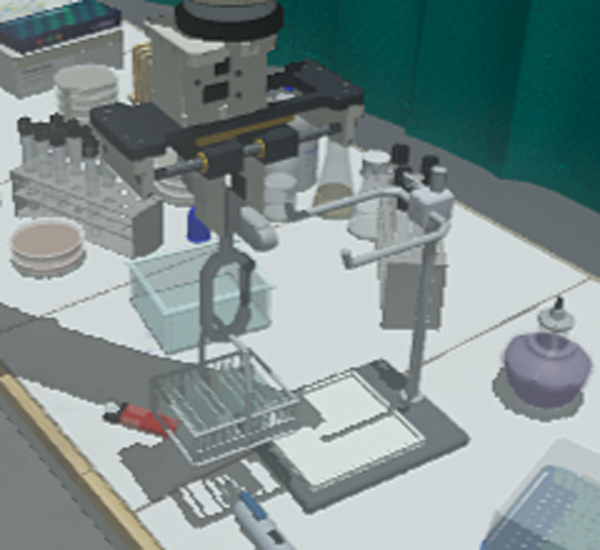

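Call:
move_arm:
  steps: "0 0 0.0015 0 255;0 0 0.006 0 255;0 0 0.013 0 255;0 0 0.023 0 255;0 0 0.034 0 255;0 0 0.046 0 255;0 0 0.058 0 255;0 0.0005 0.07 0 255;0 0.001 0.081 0 255;0 0.001 0.091 0 255"

```text
clock: 13.85
position: [0.4712, -0.4067, 0.2739]
ee_rot: [0.082, 1.57, -0.082]
force: [-0.3, -1.1, -5.5]
width: 0.148
```

Call:
move_arm:
  steps: "0 0 0.009 0 255;0 0 0.017 0 255;0 0 0.023 0 255;0 0 0.027 0 255;0 0 0.029 0 255;0.003 0 0.029 0 255;0.007 0 0.029 0 255;0.012 0 0.029 0 255;0.017 0 0.029 0 255;0.02 0 0.029 0 255"

```text
clock: 14.68
position: [0.4979, -0.4097, 0.2533]
ee_rot: [0.083, 1.57, -0.082]
force: [-0.4, 0.3, -5.9]
width: 0.149
```

```bash
python3 - <<'E'
from h import *
to([.4975,-.4108,.2302],-.107)
d=cam('scene'); save(d,'s13.png',(110,330,270,510),2.7)
d=cam('wrist'); save(d,'w13.png')
E
```

```text
now [ 0.4979 -0.4097  0.2533] yaw -0.1055 tilt [-1.e+00  7.e-04 -9.e-04] clk 14.6833 w 0.149 F [-0.43  0.27 -5.92]
shift [ 0.0231 -0.0012 -0.0003] turn 0.0015
```

View pics/s13.png

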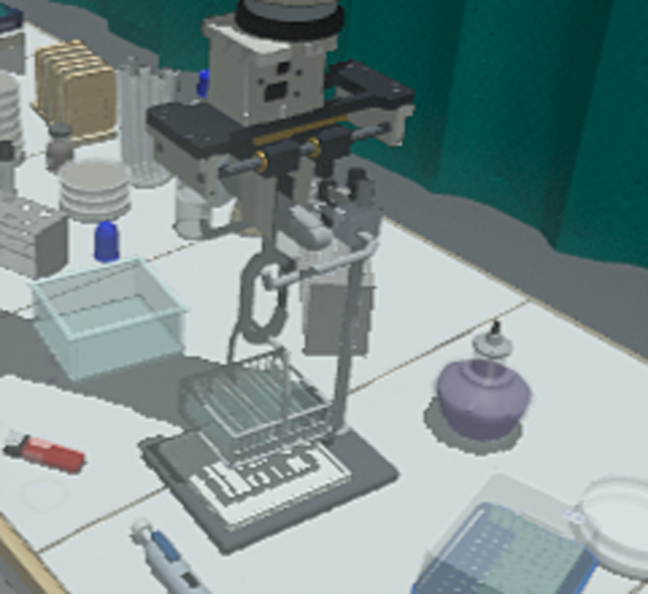

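View pics/w13.png

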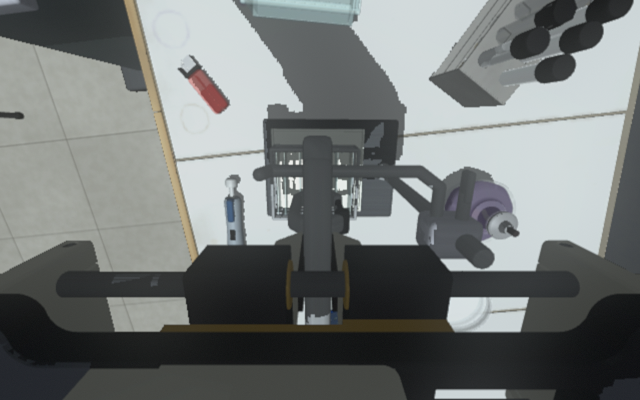

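Call:
move_arm:
  steps: "0.004 -0.001 0 0 255;0.009 -0.001 0 0 255;0.014 -0.001 0 0 255;0.018 -0.001 0 0 255;0.02 -0.001 0 0 255;0.0215 -0.001 0 0 255;0.0225 -0.001 0 0 255;0.0225 -0.001 0 0 255"

```text
clock: 15.45
position: [0.4984, -0.411, 0.2316]
ee_rot: [0.082, 1.569, -0.083]
force: [-0.2, -0.5, -6.3]
width: 0.145
```

Call:
move_arm:
  steps: "0.0007 0 0 0 255;0.0014 0 0 0 255;0.0018 0 0 0 255;0.0018 0 0 0 255;0.0018 0 0 0 255"

```text
clock: 15.87
position: [0.4985, -0.411, 0.2302]
ee_rot: [0.082, 1.569, -0.083]
force: [-0.0, 0.3, -3.8]
width: 0.15
```

Call:
move_arm:
  steps: "0.0004 0 0 0 255;0.0008 0 0 0 255;0.0008 0 0 0 255;0.0008 0 0 0 255"

```text
clock: 16.2
position: [0.4985, -0.4111, 0.2301]
ee_rot: [0.082, 1.568, -0.083]
force: [-2.7, 4.9, 5.5]
width: 0.148
```

```bash
python3 - <<'E'
from h import *
to([.4975,-.4108,.2302],-.107)
d=cam('scene'); save(d,'s14.png',(140,330,320,480),3.1)
E
```

```text
now [ 0.4985 -0.4111  0.2301] yaw -0.1051 tilt [-1.0e+00 -1.0e-04  1.1e-03] clk 16.2 w 0.148 F [-2.69  4.87  5.49]
shift [-0.0001  0.0002 -0.001 ] turn 0.0019
```

View pics/s14.png

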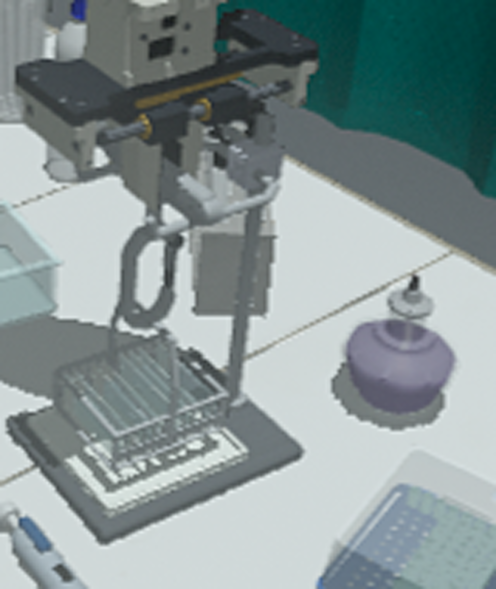

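Call:
move_arm:
  steps: "-0.0004 0 0 0 255;-0.0004 0 0 0 255;-0.0004 0 0 0 200;-0.0004 0 0 0 170;-0.0004 0 0 0 140;-0.0004 0 0 0 140;-0.0004 0 0 0 140;-0.0004 0 0 0 140;-0.0004 0 0 0 140;-0.0004 0 0 0 140"

```text
clock: 17.08
position: [0.4984, -0.411, 0.2295]
ee_rot: [0.082, 1.569, -0.083]
force: [-0.3, -0.2, 0.9]
width: 0.45
```

```bash
python3 - <<'E'
from h import *
to([.4975,-.4108,.2302],-.107)
d=cam('scene'); save(d,'s15.png',(140,330,320,480),3.1)
d=cam('wrist'); save(d,'w15.png')
E
```

```text
now [ 0.4984 -0.411   0.2295] yaw -0.1051 tilt [-1.e+00 -1.e-04  0.e+00] clk 17.0833 w 0.45 F [-0.26 -0.23  0.89]
shift [-0.0007  0.0001 -0.0009] turn 0.0019
```

View pics/s15.png

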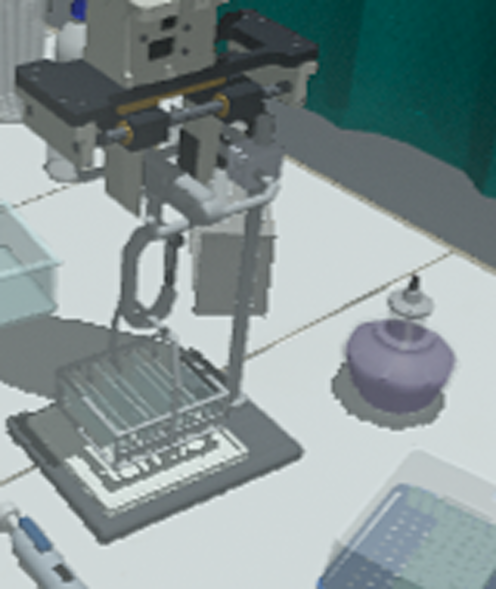

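View pics/w15.png

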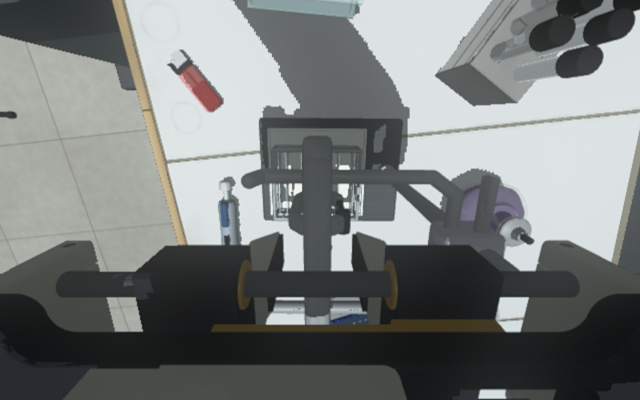

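Call:
move_arm:
  steps: "-0.01 0 0 0 140;-0.03 0 0 0 140;-0.055 0 0 0 140;-0.085 0 0 0 140;-0.11 0 0 0 140;-0.12 0 0 0 140;-0.13 0 -0.02 0 140;-0.13 0 -0.05 0 140;-0.13 0 -0.09 0 140;-0.13 0 -0.1 0 140"

```text
clock: 18.02
position: [0.3926, -0.4016, 0.3603]
ee_rot: [0.087, 1.57, -0.087]
force: [-0.2, -0.6, 0.0]
width: 0.452
```

```bash
python3 - <<'E'
from h import *
ds=[cam('scene')]; save(ds[0],'s16.png',(140,330,320,480),3.1)
for i in range(14): d=cam('scene'); ds.append(d)
for d in ds[1:]: print(np.abs(d['img'][140:330,320:480].astype(int)-ds[0]['img'][140:330,320:480]).mean().round(2),end=' ')
save(ds[-1],'s17.png',(140,330,320,480),3.1)
d=cam('top'); save(d,'t17.png')
W=cloud(ds[-1]); X,Y,z=W[...,0],W[...,1],W[...,2]
P=W[(z>.25)&(z<.27)&(X>.45)&(X<.54)&(Y<-.2)&(Y>-.5)]; print(cv2.minAreaRect(P[:,:2].astype(np.float32)),P[:,2].mean())
b=(X>.4)&(X<.56)&(Y<-.33)&(Y>-.5)
P=W[b&(z>.03)&(z<.1)]; print(np.percentile(P[:,2],[0,1,2,5,95,99]))
P=W[b&(z>.072)&(z<.09)]; print('rack top',cv2.minAreaRect(P[:,:2].astype(np.float32)), np.linalg.lstsq(np.c_[P[:,:2],np.ones(len(P))],P[:,2],rcond=None)[0])
to([.4,-.3,.36],-.1)
E
```

```text
0.72 1.06 1.28 1.42 1.45 1.48 1.48 1.47 1.46 1.46 1.43 1.43 1.41 1.4 ((0.48251834511756897, -0.4089071750640869), (0.1291450560092926, 0.044228293001651764), 84.81221771240234) 0.2579129571823958
[0.03791769 0.03970618 0.04094657 0.04265272 0.07593449 0.09245502]
rack top ((0.4958733022212982, -0.41373398900032043), (0.08575417101383209, 0.10119993984699249), 82.76427459716797) [-0.00668632  0.00834497  0.08201517]
now [ 0.399  -0.4005  0.3595] yaw -0.1051 tilt [-1.e+00 -0.e+00 -2.e-04] clk 18.8167 w 0.453 F [-0.26 -1.14  1.24]
shift [-0.0005  0.1    -0.0095] turn -0.0051
```

View pics/s17.png

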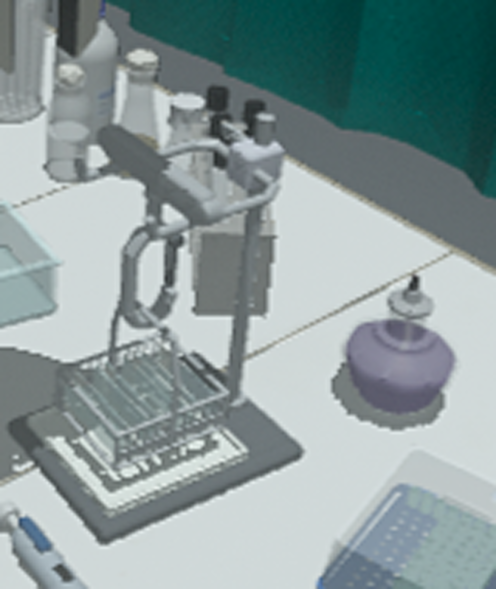

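View pics/t17.png

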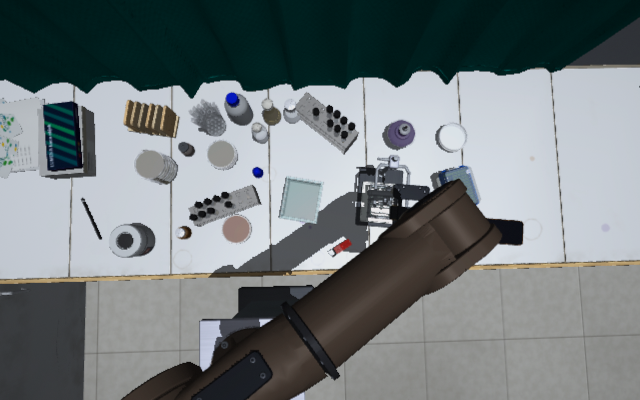

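Call:
move_arm:
  steps: "-0.01 0 0 0 140;-0.02 0 0 0 140;-0.02 0 0 0 140;-0.02 0 0 0 140;-0.02 0 0 0 140;-0.02 0 0 0 140;-0.02 0 0 0 140;-0.02 0 0 0 140;-0.02 0 0 0 140;-0.02 0 0 0 140"

```text
clock: 19.65
position: [0.3989, -0.4004, 0.3794]
ee_rot: [0.083, 1.569, -0.082]
force: [-0.1, 0.8, -0.1]
width: 0.455
```

Call:
move_arm:
  steps: "0 0 0 0 140;0 0 0 0 140;0 0 0 0 140;0 0 0 0 140;0 0 0 0 140;0 0 0 0 140;0 0 0 0 140;0 0 0 0 140;0 0 0 0 140;0 0 0 0 140"

```text
clock: 20.48
position: [0.3989, -0.4004, 0.3795]
ee_rot: [0.083, 1.569, -0.082]
force: [-0.0, -0.1, -0.5]
width: 0.454
```

```bash
python3 - <<'E'
from h import *
ds=[cam('scene') for i in range(12)]
for d in ds[1:]: print(np.abs(d['img'][140:330,320:480].astype(int)-ds[0]['img'][140:330,320:480]).mean().round(3),end=' ')
save(ds[-1],'s18.png',(180,330,330,450),5)
to([.4,-.3,.36],-.1)
E
```

```text
0.648 0.651 0.653 0.652 0.657 0.652 0.653 0.655 0.653 0.652 0.655 now [ 0.399  -0.4004  0.3795] yaw -0.105 tilt [-1.  0.  0.] clk 21.0833 w 0.452 F [ 0.19  0.99 -0.66]
shift [ 0.0195  0.1    -0.0095] turn -0.005
```

View pics/s18.png

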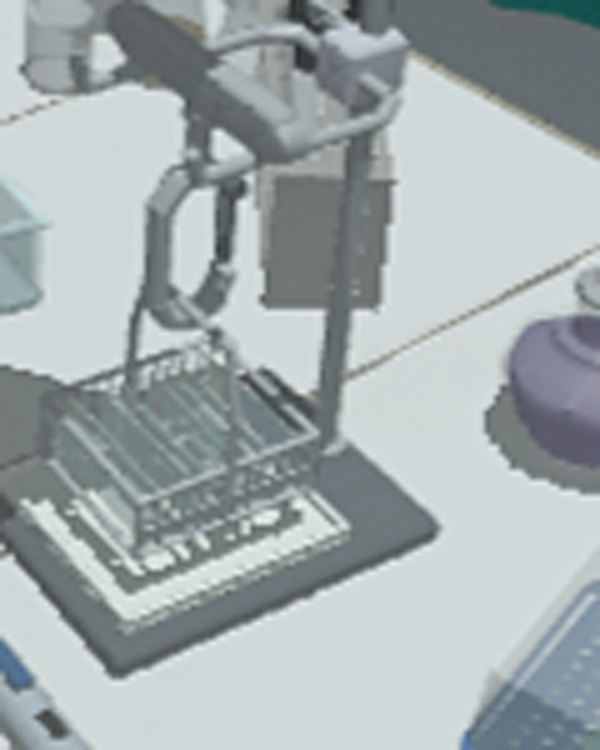

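```bash
python3 -c "
from cell import arm
print(arm.sign_off())"
```

```text
the job is handed in; nothing more can be done
None
```

The rack now hangs from the hook on the drying stand. I gripped the hook by its T, took it out by the open end of the fork and pressed the gate onto the rack's wire handle. Once the gate had sprung shut, I lifted the rack out of the dish, hung the T across the rods again and backed the gripper away. I handed the job in at about 21 s of the 72 s allowed.

**Last checks:**
- **Hook and T:** the T lies across both rods about where it started, the gate is shut, and the wire sits in the bowl.
- **Rack:** it hangs level, with its underside about 38 mm above the worktop (39 mm expected; the tray rim is at 21 mm) and clear of the upright. The last 12 pictures show it still.
- **Forces:** the readings between moves stayed below about 8 N.
- **Other things:** in the last overhead picture the culture dishes, cap and lighter look where they were. The arm hides the pipette there, but in the last side picture the part in view lies where it did. My moves passed well above all of them.

**Disagreements:** the side camera differed from the overhead one by 3 to 4 mm, so for the final approach I used the wrist and overhead readings. The T's measured width in the final check came out too large because part of the rods was counted in with it, so I judged its position from the pictures.

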